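# Press a lacquer inlay under a drilled caul

### The job

Set the drilled wooden caul on the bonding press: lower it over the tall steel rod, keeping it square and not forcing it, until it lies flat over the black inlaid tile, in line with the press. Then lean on it with a steady push of about 10 newtons for two seconds so that the inlay beds down (much more would crack it), let go and leave it lying there. Leave the other things on the bench where they are.

Things in the scene. Friction and masses are not known exactly. Their poses are not given: they have to be found in the camera images.
- caul: Drilled caul: loose wooden press plate, about 0.4 kg, lying flat on the bench. Origin on its underside, below the middle of its grip fin; x points to the drilled nose, z up. Foot board x -55 to 45, y -35 to 35 mm; narrower nose 44 mm wide from x 45 to 115 mm; both 24 mm thick, underside flat throughout. Centre of mass 12 mm from the origin towards the nose.
- caul_grip (a point): A point to grip in the caul's upright steel fin, 50 mm above the caul's origin. The fin is 70 mm long along the caul's x (-35 to 35), 16 mm thick in its y, and stands on the board from z 24 to 69 mm.
- caul_hole (a point): Centre of the through hole in the caul's nose, at the underside, 90 mm from the caul's origin along its x. Hole diameter 18 mm, 24 mm deep, axis along the caul's z.
- press: Bonding press, fixed to the bench: dark wooden base board 205 x 120 x 20 mm with a tall steel guide rod and a black lacquered tile with a brass rosette. Origin on the bench, below the tile's centre; x points from tile to rod, z up. When seated in line, the caul's x and y axes match the press's and the caul's origin is above this one (within 15 mm).
- tile_under (a point): Point on top of the base board, 20 mm above the bench, below the centre of the tile (80 x 80 mm). The tile's top is 40 to 62 mm above the bench: its bed is set to another height each time, which is not measured and must be felt. The tile rests on stiff springs, about 6 N per mm, and sinks straight down, 8 mm at most.
- rod_tip (a point): Top centre of the press's upright steel rod, 185 mm above the bench, 90 mm from the press's origin along its x. Rod diameter 16 mm, tapering to 14 mm over the last 2 mm; its flange on the base is 36 mm across and reaches 26 mm above the bench.
- mug: blue mug, 84 mm across, 100 mm tall, origin on its underside; to be left alone
- bowl: white bowl, 170 mm across, 70 mm tall, origin on its underside; to be left alone
- phone: flat black phone, 140 x 70 x 9 mm, origin on its underside; to be left alone
- disc: low white ceramic disc, 52 mm across, 12 mm tall, origin on its underside; to be left alone
- sandblock: cork sanding block, 90 x 50 x 28 mm, origin on its underside; to be left alone
- jar: amber jar with a steel cap, 60 mm across, 80 mm tall, origin on its underside; to be left alone
- brush: brush lying on the bench, origin on its underside; to be left alone
- driver: screwdriver lying on the bench, origin on its underside; to be left alone
Things that resemble listed ones, but are neither listed nor needed, are in the scene too. Of the things like the caul, leave any that is turquoise; of the rest the smaller one is meant.

How it is judged:
On the way, in this order (a step that is already met when the one before it is completed fails the run):
1. the caul is threaded on the rod, square, its underside at least 30 mm below the rod's tip (horizontal distance between caul_hole and rod_tip below 0.003 m and angle between caul's own z axis and vertical below 0.08 rad and z of caul_hole in the frame of rod_tip below -0.03 m), for 0.1 s.
2. the caul is flat on the tile and presses on it with 9 to 18 N (its weight included) for 1.5 s (contact force between caul and press between 9 and 18 N and horizontal distance between caul_hole and rod_tip below 0.003 m and angle between caul's own z axis and vertical below 0.04 rad and z of caul in the frame of press between 0.03 and 0.066 m and x of caul in the frame of press between -0.015 and 0.015 m and y of caul in the frame of press between -0.015 and 0.015 m), for 1.5 s.
At the end, for the whole second after the job is handed in: The caul rests on the tile under its own weight, on the rod (hole axis within 3 mm of the rod's), tilted less than 0.04 rad, its origin within 15 mm of the press's along the press's x and y, at rest and released (horizontal distance between caul_hole and rod_tip below 0.003 m and angle between caul's own z axis and vertical below 0.04 rad and z of caul in the frame of press between 0.03 and 0.066 m and x of caul in the frame of press between -0.015 and 0.015 m and y of caul in the frame of press between -0.015 and 0.015 m and contact force between caul and press between 2 and 8 N and linear speed of caul below 0.01 m/s and angular speed of caul below 0.05 rad/s); the robot touches nothing.
It fails at once if the caul is forced on the press (rod or tile) with more than 25 N (contact force between caul and press above 25 N).
It fails at once if a bystander is moved more than 40 mm (distance of any of mug, bowl, phone, disc, sandblock, jar, brush, driver from where it was at the start of the episode above 0.04 m).
It also fails if it takes over 69 s, if anything falls off the work surface, if the arm or the gripper's body presses on something with over 40 N, if the wrist force passes 120 N, or if a joint passes its speed limit or range.

### The arm

A 6-joint arm with a two-finger parallel gripper is mounted at the origin on the work surface. World frame = base frame: x ahead of the robot, y to its left, z up, the work surface at z = 0. Lengths are in m, angles in rad, forces in N, time in s.
With the tool pointing down it reaches from about 0.35 to 0.925 m from the base axis. Payload 6.4 kg.
Tool frame: the origin (TCP) lies midway between the tips of the shut fingers; the grasp point (between the pads) lies 19 mm behind it; z points along the fingers, y is the line along which they close (so a half turn about z gives the same grasp; the last joint's range is limited). The gripper opens to 85 mm and grips with 20 to 120 N. Pads are 22 mm wide; open, the fingers measure 114 mm over their backs; the gripper's body (76 mm by 85 mm) begins 54 mm behind the grasp point. The pads swing forward as they close: fully open they stand 13 mm farther back than shut.
Start: joints at [-1.292, 0.245, 1.558, -0, 1.339, -0.174], TCP at [0.284, -0.585, 0.231] pointing down, gripper open.
Joint ranges: [-3.13, 3.13], [-1.02, 2.26], [0.13, 2.54], [-0.95, 4.09], [0.21, 2.88], [-2.74, 2.74]. Speed limits (rad/s): [2.57, 2.57, 3.14, 3.14, 3.14, 3.14].

### API

Orientations are given as a unit quaternion [x, y, z, w].
In Python, from workcell import env, cams, nets gives the robot as it stands. The module is installed in compiled form; this text tells all that it offers.
- The arm moves only by the shell command python3 -m jog 'ROWS' [FORCE]. ROWS is a JSON object of lists of equal length, an entry for each row: "delta_rot": the turn, a rotation vector about the tool's x, y, z in degrees, a list of three; "translation": the shift along the tool's x, y, z in mm, a list of three; "jaw": the finger opening in mm, from 0 to 85.4. In form: {"delta_rot": [[rx, ry, rz], ...], "translation": [[dx, dy, dz], ...], "jaw": [jaw, ...]}. A call has 1 to 20 rows; each row shifts and turns the commanded pose from where the row before left it, along the tool's axes as they then stand; what a row does not reach is not made up. A row lasts 1/12 s, in which the tool goes at most 41.7 mm and 7.16 degrees, less where a joint would pass 70% of its speed; a pose out of reach is approached as far as the arm can. A call is refused whole if a number of a shift passes 41.7 or a number of a turn 7.16, either way. A call with a gripper value outside its range is refused whole. The fingers move at their own pace and stop on an object; FORCE is the grip in N (left out, the last holds). Time passes only in rows, so rows that do not move let the fingers close. It gives the time, the measured TCP pose, the force, the opening and the grip force at its end, in the units of the state.
- env.sense(): the state, without advancing time (a new reading comes with each control period).
- cams.get_image(name): name is "side" or "top" or "wrist"; returns a dict with "img" (400x640x3 uint8, red, green, blue), "mtx" (3x3 intrinsics, pixels), "R" (3x3) and "t" (3): a world point X has camera coordinates R X + t. Camera axes: x right, y down, z forward; pixel columns grow to the right and rows downward; lengths in m; the calibration is good to about 2 mm. A picture is of the moment at which its call begins. There is no depth.
- env.sign_off(): hands the job in; it is judged then, once.
Trained networks look in the newest picture that a camera, given by its name, has taken for a name from the list of things; names that differ only in an ending like _2 or _b are one class to them, and where a whole thing is asked for, a point or a joint stands for the part that bears it (a point fixed in the world has none). Each returns a list of dicts, best first, with "score" (0 to 1); they miss things now and then, are a little off and sometimes report something else, mostly with a low value. They report only what shows in the picture. A call takes as long as a camera call. They do not tell look-alikes from the thing itself.
- nets.masks_of(name, camera): "region" (400x640 bool, what is visible of it) and "rect" ([centre column, centre row, width, height] in pixels, round what is visible of it).
The state is a dict: "t": time; "qpos": joint angles; "joint_velocities": joint speeds; "effort": joint torques, N m; "tcp_pos": TCP position; "eef_rot": TCP orientation; "contact_force": force on the tool from outside, world axes, zero at the start; "torque": the same for the moment, N m; "gripper_width": finger opening in m; "finger_force": force on a finger pad.
Only numpy, scipy, OpenCV 4.12 (cv2) and the standard library are available. Lean on these libraries where they do the work, as an engineer would, in place of code of your own. Each camera call takes 0.05 s, during which the arm holds its last target. There are 200 camera calls.

## Working session

There is one attempt and no reset: what is moved stays moved. The work goes in short steps, Python scripts to look and compute and a shell command to move; the robot and the scene stay as the last step left them, time stands still between calls to the robot, and variables do not carry over. Pictures are saved under pics/ and viewed, at most 12 in all, crops included, and the job is handed in when it is done.

```bash
mkdir -p pics; python3 - <<'E'
from workcell import env,cams,nets
import cv2,numpy as np
print(env.sense())
for n in ['top','side']:
    d=cams.get_image(n); cv2.imwrite(f'pics/{n}0.png',d['img'][:,:,::-1]); print(n,d['mtx'].tolist(),d['R'].tolist(),d['t'].tolist())
    for o in ['caul','press']:
        for m in nets.masks_of(o,n): print(n,o,round(m['score'],2),m['rect'],m['region'].sum())
E
```

```text
{'t': 0.0, 'qpos': array([-1.29208269e+00,  2.45818477e-01,  1.55903294e+00,  1.10337148e-05,
        1.33870586e+00, -1.74102433e-01]), 'joint_velocities': array([ 8.08348754e-04, -3.12200278e-04, -3.20508250e-04,  2.24488506e-04,
        3.21295549e-05, -3.46443492e-04]), 'effort': array([ 1.61566265e-05, -4.29512787e+01, -3.26129794e+01, -1.72339978e-04,
        5.36893465e-03, -1.08308004e-05]), 'tcp_pos': array([ 0.28422271, -0.58393561,  0.23016733]), 'eef_rot': array([ 9.74478816e-01,  2.24477333e-01, -4.59968148e-05, -9.81252424e-04]), 'contact_force': array([-0.32768257,  0.35690128,  0.00714679]), 'torque': array([-0.03397045,  0.0106926 , -0.01830678]), 'finger_force': 0.0, 'gripper_width': 0.08546185786816615}
top [[485.60088429091905, 0.0, 321.02095037539664], [0.0, 485.60088429091905, 194.81364662242612], [0.0, 0.0, 1.0]] [[0.00801797517188304, -0.9999384451740769, 0.007669285298697451], [-0.9966593609879328, -0.00861458274460102, -0.08121519020024287], [0.08127625870614537, -0.00699248360642861, -0.9966670833050248]] [-0.022885164692798044, 0.5401471160436534, 1.7034032831218462]
top caul 0.77 [259.7, 263.6, 20.6, 51.8] 879
top caul 0.69 [391.1, 270.0, 65.9, 67.4] 1746
top press 0.7 [273.2, 193.1, 45.1, 62.3] 1907
side [[381.511808181569, 0.0, 329.89669959472667], [0.0, 381.511808181569, 200.8548567557602], [0.0, 0.0, 1.0]] [[-0.8212921493744674, -0.5704953290864752, 0.0037795325612907465], [-0.4213513726239724, 0.6020896042842596, -0.6781969693243388], [0.38463258593593186, -0.5585903578682129, -0.7348704552047931]] [0.4380033040806891, 0.3010710897808779, 0.9984882655170716]
side caul 0.83 [365.4, 312.8, 70.1, 45.8] 1607
side caul 0.81 [370.5, 180.5, 48.7, 38.4] 905
side press 0.65 [296.6, 248.5, 69.5, 93.4] 2858
side press 0.64 [370.6, 180.2, 45.9, 38.4] 904
```

```bash
python3 - <<'E'
import cv2,numpy as np
a=cv2.imread('pics/top0.png')[120:330,180:480]; b=cv2.imread('pics/side0.png')[130:360,230:530]
cv2.imwrite('pics/a.png',cv2.resize(a,None,fx=2.66,fy=2.66,interpolation=2)); cv2.imwrite('pics/b.png',cv2.resize(b,None,fx=2.6,fy=2.6,interpolation=2))
E
```

```text
(no output)
```

View pics/a.png

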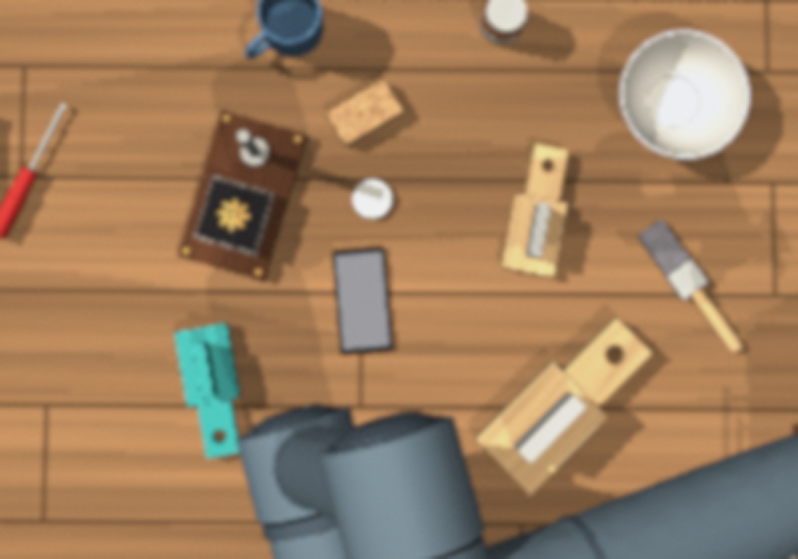

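View pics/b.png

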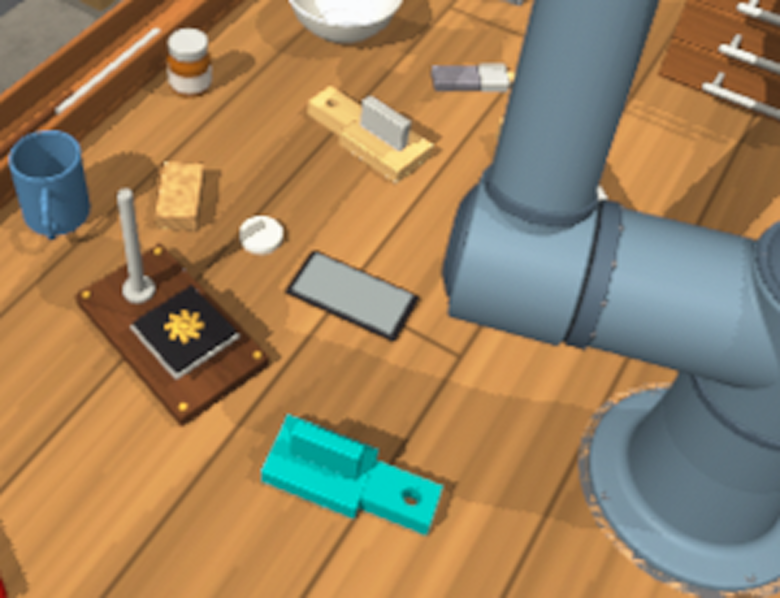

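View pics/top0.png

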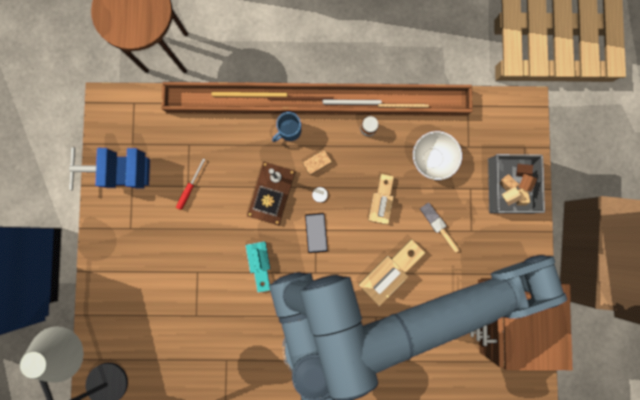

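The top picture shows the small wooden caul at pixel (381,198) with its nose up (hole about (386,182)), and the larger one at (393,272). The turquoise one is at (259,265), and the press is at (272,193) with its rod tip about (271,171).

```bash
cat > h.py <<'E'
from workcell import env,cams,nets
import cv2,numpy as np
from scipy.spatial.transform import Rotation as Ro
def ray(d,u):
    r=d['R'].T@np.linalg.solve(d['mtx'],[u[0],u[1],1.]); return -d['R'].T@d['t'],r
def plane(d,u,z):
    c,r=ray(d,u); return c+r*(z-c[2])/r[2]
def proj(d,X):
    p=d['mtx']@(d['R']@np.asarray(X,float)+d['t']); return p[:2]/p[2]
def tri(obs):
    A=0;b=0
    for d,u in obs:
        c,r=ray(d,u); r=r/np.linalg.norm(r); P=np.eye(3)-np.outer(r,r); A=A+P; b=b+P@c
    return np.linalg.solve(A,b)
def pose():
    s=env.sense(); return s['tcp_pos'],Ro.from_quat(s['eef_rot']),s
def totool(target,yaw_y=None):
    "shift in tool axes mm to reach world target; rotvec to point down with tool y at heading yaw_y (deg)"
    p,R,s=pose(); print('shift mm',np.round(R.inv().apply(np.array(target)-p)*1e3,1))
    if yaw_y is not None:
        best=None
        for k in (0,180):
            y=np.radians(yaw_y+k); Y=np.array([np.cos(y),np.sin(y),0]); Z=np.array([0,0,-1.]); X=np.cross(Y,Z)
            v=(R.inv()*Ro.from_matrix(np.c_[X,Y,Z])).as_rotvec(degrees=True)
            if best is None or np.linalg.norm(v)<np.linalg.norm(best): best=v
        print('turn deg',np.round(best,2))
E
python3 - <<'E'
from h import *
T=cams.get_image('top'); S=cams.get_image('side')
f=lambda x,y:(180+x/2.66,120+y/2.66); g=lambda x,y:(230+x/2.6,130+y/2.6)
print('hole top',plane(T,f(548,165),.024),'side',plane(S,g(330,99),.024))
print('fin mid top z.069',plane(T,f(541,230),.065))
print('tri fin end: rod tip',tri([(T,f(242,135)),(S,g(125,193))]))
print('rod tip plane',plane(T,f(242,135),.185),plane(S,g(125,193),.185),'flange',plane(T,f(254,152),.026),plane(S,g(138,290),.026))
print('rosette',plane(T,f(234,214),.05),plane(S,g(184,326),.05))
print('corners',[plane(T,f(*c),.02)[:2].round(3) for c in [(225,115),(312,137),(266,279),(180,255)]])
W=cams.get_image('wrist');p,R,s=pose();C=-W['R'].T@W['t'];print('cam in tool',R.inv().apply(C-p),'cam z in tool',R.inv().apply(W['R'][2]),R.inv().apply(W['R'][0]),W['mtx'][0])
E
```

```text
hole top [ 0.58782678 -0.24941763  0.024     ] side [ 0.59170683 -0.25140362  0.024     ]
fin mid top z.069 [ 0.49821905 -0.23425414  0.065     ]
tri fin end: rod tip [0.60280707 0.14434724 0.18447168]
rod tip plane [0.6035391  0.14487483 0.185     ] [0.60157143 0.1442232  0.185     ] flange [0.60159108 0.14392627 0.026     ] [0.59900112 0.14805267 0.026     ]
rosette [0.51670512 0.16676162 0.05      ] [0.51485951 0.16943576 0.05      ]
corners [array([0.652, 0.184]), array([0.623, 0.067]), array([0.433, 0.126]), array([0.463, 0.241])]
cam in tool [ 0.06874833  0.0008671  -0.14207935] cam z in tool [-0.27292479 -0.00110491  0.96203474] [-7.73885290e-04  9.99999269e-01  9.28968987e-04] [328.4277351    0.         322.32043758]
```

```bash
python3 - <<'E'
from h import *
totool([.485,-.233,.20],-100)
E
```

```text
shift mm [ 334.2 -228.3   31.3]
turn deg [-1.000e-02  0.000e+00  3.594e+01]
```

```bash
python3 -m jog '{"delta_rot":[[0,0,0],[0,0,0],[0,0,0],[0,0,0],[0,0,0],[0,0,0],[0,0,0],[0,0,0],[0,0,0],[0,0,0],[0,0,0],[0,0,0],[0,0,6],[0,0,6],[0,0,6],[0,0,6],[0,0,6],[0,0,6],[0,0,0],[0,0,0]],"translation":[[28,-19,2.5],[28,-19,2.5],[28,-19,2.5],[28,-19,2.5],[28,-19,2.5],[28,-19,2.5],[28,-19,2.5],[28,-19,2.5],[28,-19,2.5],[28,-19,2.5],[28,-19,2.5],[28,-19,2.5],[0,0,0],[0,0,0],[0,0,0],[0,0,0],[0,0,0],[0,0,0],[0,0,0],[0,0,0]],"jaw":[85,85,85,85,85,85,85,85,85,85,85,85,85,85,85,85,85,85,85,85]}' 60
python3 - <<'E'
from h import *
W=cams.get_image('wrist'); cv2.imwrite('pics/w1.png',W['img'][:,:,::-1])
for m in nets.masks_of('caul','wrist'): print(m['score'],m['rect'])
E
```

```text
t: 2.12
tcp_pos: [0.4868, -0.2325, 0.2014]
eef_rot: [0.996, -0.086, 0.0, 0.0]
contact_force: [0.0, -0.2, -0.2]
gripper_width: 0.0851
finger_force: 0.0
0.89 [11.3, 350.0, 22.7, 51.7]
0.6 [319.8, 133.6, 74.0, 180.2]
0.55 [378.6, 311.0, 117.1, 121.3]
```

View pics/w1.png

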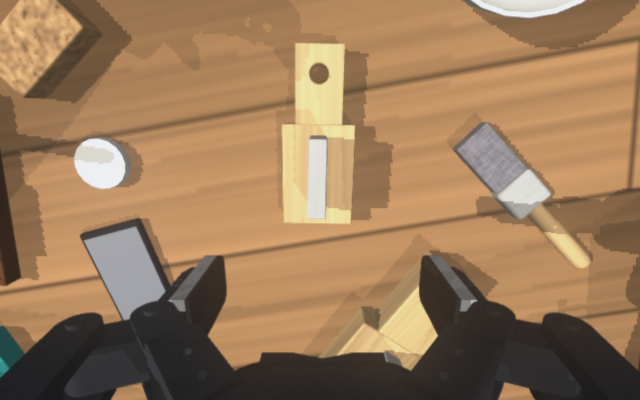

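The wrist picture shows the small caul with its hole at (319,73) and its fin from (318,137) to (317,218). The big caul lies partly under the gripper at (380,310).

```bash
python3 - <<'E'
from h import *
W=cams.get_image('wrist');T=cams.get_image('top')
img=W['img']
# refined hole: dark blob
roi=img[55:92,300:340].astype(int).sum(2); m=roi<roi.min()+110
ys,xs=np.nonzero(m); print('hole px',xs.mean()+300,ys.mean()+55,m.sum())
h=plane(W,(319,73),.024); a=plane(W,(318,137.5),.069); b=plane(W,(316.5,218),.069)
print(h,a,b,'fin len',np.linalg.norm(a-b),'mid',(a+b)/2)
m=(a+b)/2; print('dist',np.linalg.norm((h-m)[:2]),'head fin',np.degrees(np.arctan2(*(a-b)[1::-1])),'head hole',np.degrees(np.arctan2(*(h-m)[1::-1])))
c=[plane(W,u,.024) for u in [(294.5,44),(345,43),(283,125),(355,125),(282,223),(352,224)]]
for q in c: print(q.round(4))
e=(c[5]+c[4])/2; n=(c[0]+c[1])/2; print('len',np.linalg.norm(n-e),'head',np.degrees(np.arctan2(*(n-e)[1::-1])), 'origin from nose/board',(e+(n-e)*55/170))
f=lambda x,y:(180+x/2.66,120+y/2.66)
print('big nose',[plane(T,f(*u),.03)[:2].round(3) for u in [(653,352),(618,318),(558,362),(478,440)]])
E
```

```text
hole px 318.6529209621993 73.20274914089347 291
[ 0.58686118 -0.24782172  0.024     ] [ 0.53368871 -0.23794677  0.069     ] [ 0.4652597  -0.22430045  0.069     ] fin len 0.06977643503768806 mid [ 0.49947421 -0.23112361  0.069     ]
dist 0.08896802439327768 head fin -11.278144873962546 head hole -10.817808964658619
[ 0.6144 -0.2306  0.024 ]
[ 0.6074 -0.275   0.024 ]
[ 0.5474 -0.2061  0.024 ]
[ 0.5356 -0.2733  0.024 ]
[ 0.4514 -0.1849  0.024 ]
[ 0.4378 -0.2557  0.024 ]
len 0.16941788063110047 head -11.060193619485057 origin from nose/board [ 0.49839711 -0.23080042  0.024     ]
big nose [array([ 0.34 , -0.387]), array([ 0.385, -0.341]), array([ 0.326, -0.261]), array([ 0.224, -0.156])]
```

```bash
python3 - <<'E'
from h import *
totool([.499,-.231,.033],-101.05)
E
```

```text
shift mm [ 11.8  -3.6 168.3]
turn deg [-0.   -0.    1.07]
```

```bash
python3 -m jog '{"delta_rot":[[0,0,0],[0,0,0],[0,0,0],[0,0,0],[0,0,0],[0,0,1.07],[0,0,0],[0,0,0],[0,0,0],[0,0,0],[0,0,0],[0,0,0],[0,0,0],[0,0,0],[0,0,0],[0,0,0],[0,0,0],[0,0,0]],"translation":[[4,-1.2,20],[4,-1.2,25],[3.8,-1.2,25],[0,0,25],[0,0,25],[0,0,20],[0,0,15],[0,0,13.3],[0,0,0],[0,0,0],[0,0,0],[0,0,0],[0,0,0],[0,0,0],[0,0,0],[0,0,0],[0,0,0],[0,0,0]],"jaw":[85,85,85,85,85,85,85,85,85,85,0,0,0,0,0,0,0,0]}' 100
python3 -m jog '{"delta_rot":[[0,0,0],[0,0,0],[0,0,0],[0,0,0],[0,0,0],[0,0,0]],"translation":[[0,0,0],[0,0,0],[0,0,0],[0,0,0],[0,0,0],[0,0,0]],"jaw":[0,0,0,0,0,0]}' 100
```

```text
t: 3.82
tcp_pos: [0.4994, -0.2313, 0.0336]
eef_rot: [0.995, -0.097, 0.0, 0.0]
contact_force: [-1.2, 0.0, 4.8]
gripper_width: 0.0151
finger_force: 98.5
t: 4.32
tcp_pos: [0.4994, -0.2313, 0.0336]
eef_rot: [0.995, -0.097, 0.0, 0.0]
contact_force: [-0.8, 0.9, 5.1]
gripper_width: 0.0145
finger_force: 98.5
```

```bash
python3 -m jog '{"delta_rot":[[0,0,0],[0,0,0],[0,0,0],[0,0,0],[0,0,0],[0,0,0],[0,0,0],[0,0,0],[0,0,0],[0,0,0],[0,0,0],[0,0,0]],"translation":[[0,0,-10],[0,0,-20],[0,0,-30],[0,0,-30],[0,0,-30],[0,0,-30],[0,0,-30],[0,0,-30],[0,0,-20],[0,0,-10],[0,0,0],[0,0,0]],"jaw":[0,0,0,0,0,0,0,0,0,0,0,0]}' 100
python3 - <<'E'
from h import *
W=cams.get_image('wrist'); cv2.imwrite('pics/w2.png',W['img'][:,:,::-1])
p,R,s=pose()
for x in [(90,0),(115,22),(115,-22),(45,22),(45,-22),(45,35)]:
    X=p+R.apply([x[0]/1e3,-x[1]/1e3,.0085]); print(x,proj(W,X).round(1))
E
```

```text
t: 5.32
tcp_pos: [0.4984, -0.2306, 0.2716]
eef_rot: [0.995, -0.097, -0.001, -0.001]
contact_force: [0.3, 0.7, -4.7]
gripper_width: 0.0149
finger_force: 97.5
(90, 0) [319.7  60.4]
(115, 22) [265.5  -5.9]
(115, -22) [373.5  -6. ]
(45, 22) [272.7 164.9]
(45, -22) [367.3 164.8]
(45, 35) [244.8 164.9]
```

View pics/w2.png

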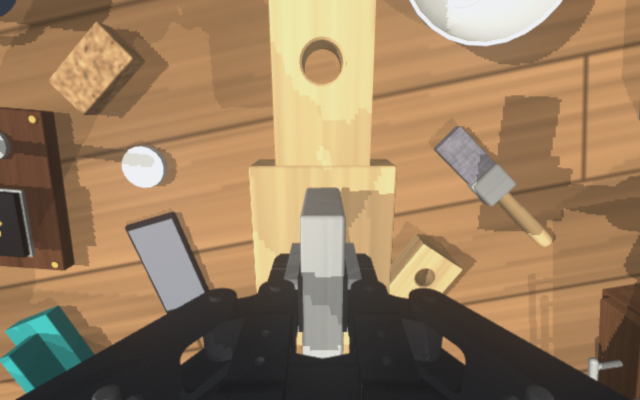

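The hole shows at (321,61), against a predicted (320,60), so the grasp is as expected. Next I stage beside the rod to measure it.

```bash
python3 - <<'E'
from h import *
totool([.502,.121,.272],-106)
E
```

```text
shift mm [ -63.9 -345.5   -0.6]
turn deg [-0.09  0.22  4.87]
```

```bash
python3 -m jog '{"delta_rot":[[0,0,0],[0,0,0],[0,0,0],[0,0,0],[0,0,0],[0,0,0],[0,0,0],[0,0,0],[0,0,0],[0,0,0],[0,0,0],[0,0,0],[0,0,0],[0,0,2.4],[-0.1,0.2,2.4],[0,0,0],[0,0,0],[0,0,0]],"translation":[[-2,-10,0],[-4,-20,0],[-6,-30,0],[-6,-35,0],[-6,-35,0],[-6,-35,0],[-6,-35,0],[-6,-35,0],[-6,-35,0],[-6,-30,0],[-5,-20,0],[-3,-15,0],[-2,-10,0],[0,0,0],[0,0,0],[0,0,0],[0,0,0],[0,0,0]],"jaw":[0,0,0,0,0,0,0,0,0,0,0,0,0,0,0,0,0,0]}' 100
python3 - <<'E'
from h import *
totool([.502,.121,.272],-106)
W=cams.get_image('wrist'); cv2.imwrite('pics/w3.png',W['img'][:,:,::-1])
print('pred rod tip px',proj(W,[.6025,.1445,.185]))
E
```

```text
t: 6.87
tcp_pos: [0.5025, 0.1197, 0.2723]
eef_rot: [0.99, -0.138, 0.001, 0.001]
contact_force: [0.6, 0.1, -3.6]
gripper_width: 0.0148
finger_force: 98.1
shift mm [-0.8 -1.1  0.3]
turn deg [ 0.11 -0.13  0.1 ]
pred rod tip px [242.63930715  78.1676101 ]
```

View pics/w3.png

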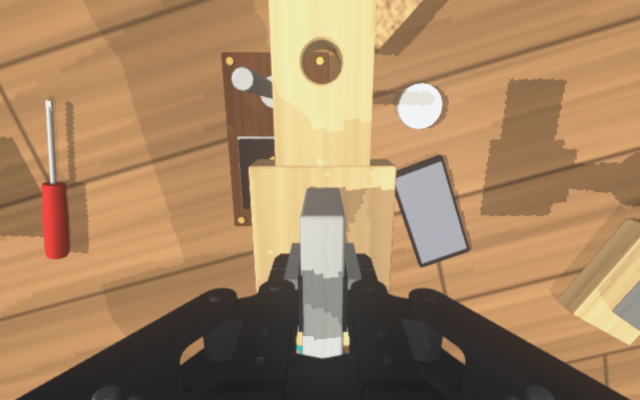

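The rod tip shows at (242,78), as predicted from the other cameras, and the hole rim is at (321,61).

```bash
python3 - <<'E'
from h import *
W=cams.get_image('wrist'); img=W['img']; p,R,s=pose()
a=plane(W,(222.5,53),.02);b=plane(W,(234.5,226),.02);print('press head',np.degrees(np.arctan2(*(a-b)[1::-1])))
# rod tip: bright grey (low saturation)
hsv=cv2.cvtColor(img,cv2.COLOR_RGB2HSV)
m=((hsv[:,:,1]<60)&(hsv[:,:,2]>165)).astype(np.uint8); m[:, :225]=0;m[:,262:]=0;m[:62]=0;m[97:]=0
c=max(cv2.findContours(m,0,1)[0],key=cv2.contourArea); er=cv2.fitEllipse(c); print('rod',er)
# hole
sub=img[30:95,290:355]; b_=cv2.cvtColor(sub,cv2.COLOR_RGB2HSV)[:,:,2]; 
m=(b_<190).astype(np.uint8)
c=max(cv2.findContours(m,0,1)[0],key=cv2.contourArea); c=cv2.convexHull(c); eh=cv2.fitEllipse(c); print('hole',eh[0][0]+290,eh[0][1]+30,eh)
u=(eh[0][0]+290,eh[0][1]+30)
H=plane(W,u,p[2]-.0096); print('hole world',H,'pred',p+R.apply([.09,0,.0096]), 'dia',eh[1][0]/W['mtx'][0,0]*(W['R']@H+W['t'])[2])
print('rod',plane(W,er[0],.185)); 
for y,hx in ((10,0),(130,0)):
    row=(hsv[y,:,1].astype(int),hsv[y,:,2].astype(int))
    print(y,[int(x) for x in np.nonzero(np.abs(np.diff(row[0]))>25)[0] if 230<x<420])
E
```

```text
press head -16.364007902923756
rod ((241.90464782714844, 78.6403579711914), (20.27813148498535, 22.235692977905273), 157.82040405273438)
hole 321.3025074005127 61.268592834472656 ((31.302507400512695, 31.268592834472656), (41.092308044433594, 44.55675506591797), 175.71371459960938)
hole world [0.58833757 0.09469191 0.26306544] pred [0.58924563 0.09493664 0.26332838] dia 0.017600927546417084
rod [0.60254796 0.14503873 0.185     ]
10 []
130 []
```

```bash
python3 - <<'E'
from h import *
p,R,s=pose(); totool(p+[.0142,.0503,.234-p[2]],-106.3)
E
```

```text
shift mm [ -0.3 -52.3  38.6]
turn deg [ 0.1  -0.17  0.37]
```

```bash
python3 -m jog '{"delta_rot":[[0,0,0],[0,0,0],[0,0,0],[0,0,0],[0.1,-0.17,0],[0,0,0],[0,0,0],[0,0,0],[0,0,0],[0,0,0]],"translation":[[0,-10,0],[-0.3,-16.3,0],[0,-16,0],[0,-10,0],[0,0,0],[0,0,10],[0,0,18.6],[0,0,10],[0,0,0],[0,0,0]],"jaw":[0,0,0,0,0,0,0,0,0,0]}' 100
python3 - <<'E'
from h import *
W=cams.get_image('wrist'); im=W['img'][10:130,240:400,::-1]
cv2.imwrite('pics/w4.png',cv2.resize(im,None,fx=5,fy=5,interpolation=2))
S=cams.get_image('side'); u=proj(S,[.5725,.15,.2]).astype(int);print(u)
cv2.imwrite('pics/s4.png',cv2.resize(S['img'][u[1]-50:u[1]+50,u[0]-60:u[0]+60,::-1],None,fx=6,fy=6,interpolation=2)); print(pose()[2]['contact_force'],pose()[0])
E
```

```text
t: 7.8
tcp_pos: [0.5162, 0.1697, 0.2332]
eef_rot: [0.99, -0.139, -0.001, 0.0]
contact_force: [-0.8, 0.5, -3.2]
gripper_width: 0.0147
finger_force: 98.3
[284 206]
[-0.21917121 -0.2448846  -4.08691536] [0.51734629 0.16999018 0.23508372]
```

View pics/w4.png

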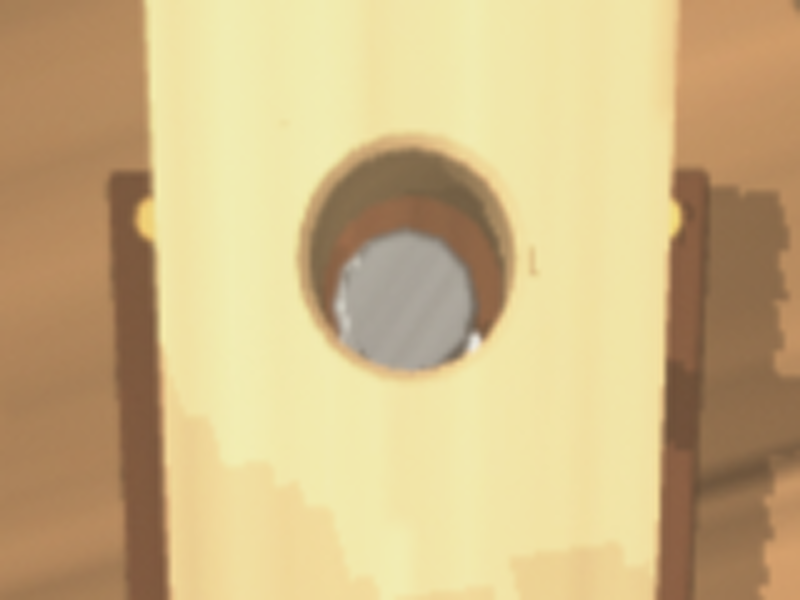

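View pics/s4.png

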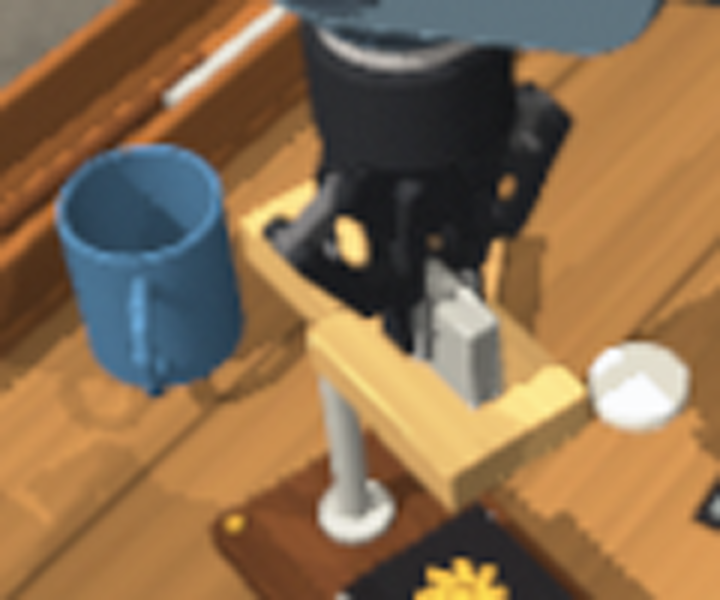

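Through the hole the rod top shows at (320.8,70), with the hole's upper rim centred at (321.4,61.2). The side view shows the nose right above the rod, square.

```bash
python3 - <<'E'
from h import *
W=cams.get_image('wrist'); p,R,s=pose(); print(p)
C,_=ray(W,(0,0)); print('cam z above tcp',C[2]-p[2])
hp=(321.4,61.2); rp=(320.8,70.1)
for pz in (p[2],.2335):
    ct=C[2]-p[2]+pz; 
    d=lambda u,z:(lambda r:r/r[2]*(z-ct))(ray(W,u)[1])
    t=d(hp,pz-.0096); r=d(rp,.185); w=(r-t)*1e3; w[2]=0
    print('move hole by tool mm',R.inv().apply(w).round(2))
    X=C+d(hp,pz-.0096)+[0,0,0]
    for k in (0,.024):
        q=[proj(W,X+np.array([9e-3*np.cos(a),9e-3*np.sin(a),-k])) for a in np.linspace(0,6.28,60)]; q=np.array(q); print(k,q.min(0).round(1),q.max(0).round(1))
    X2=X+[0,0,-(.024)]
E
```

```text
[0.51750511 0.17007445 0.23541842]
cam z above tcp 0.1419893673420977
move hole by tool mm [ 0.91 -0.49  0.  ]
0 [300.3  38.1] [342.4  83.5]
0.024 [303.5  48.4] [339.7  87.2]
move hole by tool mm [ 0.7  -0.48  0.  ]
0 [300.3  38.1] [342.4  83.5]
0.024 [303.5  48.4] [339.7  87.2]
```

```bash
python3 -m jog '{"delta_rot":[[0,0,0],[0,0,0],[0,0,0],[0,0,0],[0,0,0],[0,0,0],[0,0,0],[0,0,0]],"translation":[[0.7,-0.6,0],[0,0,3],[0,0,3],[0,0,3],[0,0,3],[0,0,0],[0,0,0],[0,0,0]],"jaw":[0,0,0,0,0,0,0,0]}' 100
python3 - <<'E'
from h import *
W=cams.get_image('wrist'); im=W['img'][10:130,240:400,::-1]
cv2.imwrite('pics/w5.png',cv2.resize(im,None,fx=5,fy=5,interpolation=2))
print(pose()[0],pose()[2]['contact_force'],pose()[2]['torque'])
E
```

```text
t: 8.62
tcp_pos: [0.5178, 0.1707, 0.2223]
eef_rot: [0.99, -0.139, 0.0, -0.0]
contact_force: [-0.8, 0.4, -3.0]
gripper_width: 0.0148
finger_force: 98.3
[0.51782845 0.17065097 0.22244302] [ 0.14911454  0.62731866 -4.49977626] [ 0.02060064  0.02666819 -0.04562294]
```

View pics/w5.png

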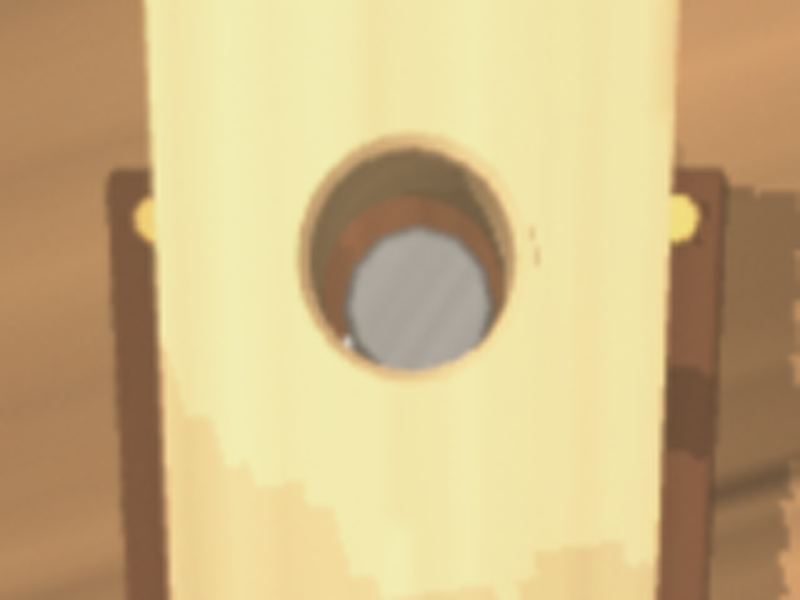

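The rod top is now at (324,69.7) and the lower rim is centred at about (322,69), so a small sideways trim of 0.7 mm is needed before lowering.

```bash
python3 -m jog '{"delta_rot":[[0,0,0],[0,0,0],[0,0,0],[0,0,0],[0,0,0],[0,0,0],[0,0,0],[0,0,0]],"translation":[[-0.3,0.7,0],[0,0,0],[0,0,2],[0,0,2],[0,0,1],[0,0,1],[0,0,0],[0,0,0]],"jaw":[0,0,0,0,0,0,0,0]}' 100
python3 - <<'E'
from h import *
W=cams.get_image('wrist'); img=W['img']
def ell(m,o):
    c=max(cv2.findContours(m.astype(np.uint8),0,1)[0],key=cv2.contourArea); e=cv2.fitEllipse(cv2.convexHull(c)); return e[0][0]+o[0],e[0][1]+o[1],e[1]
sub=img[30:95,290:355]; h=cv2.cvtColor(sub,cv2.COLOR_RGB2HSV)
print('hole',ell(h[:,:,2]<200,(290,30))); print('rod',ell((h[:,:,1]<40)&(h[:,:,2]>120),(290,30)))
print(pose()[0],pose()[2]['contact_force'],pose()[2]['torque'])
E
```

```text
t: 9.33
tcp_pos: [0.5172, 0.17, 0.2162]
eef_rot: [0.99, -0.139, 0.0, 0.0]
contact_force: [-0.6, -0.0, -3.8]
gripper_width: 0.0147
finger_force: 98.3
hole (321.023229598999, 61.22589111328125, (41.95994186401367, 45.013431549072266))
rod (322.13414001464844, 68.19309997558594, (29.076208114624023, 30.368112564086914))
[0.51725042 0.17005936 0.21630019] [ 0.05938142 -0.16993801 -3.97625017] [0.03681297 0.05828081 0.06202716]
```

```bash
python3 -m jog '{"delta_rot":[[0,0,0],[0,0,0],[0,0,0],[0,0,0],[0,0,0],[0,0,0]],"translation":[[0,0,2],[0,0,2],[0,0,2],[0,0,2],[0,0,2],[0,0,0]],"jaw":[0,0,0,0,0,0]}' 100; python3 -c "
from workcell import env;s=env.sense();print(s['contact_force'],s['torque'])"
python3 -m jog '{"delta_rot":[[0,0,0],[0,0,0],[0,0,0],[0,0,0],[0,0,0],[0,0,0]],"translation":[[0,0,3],[0,0,3],[0,0,3],[0,0,3],[0,0,3],[0,0,0]],"jaw":[0,0,0,0,0,0]}' 100; python3 -c "
from workcell import env;s=env.sense();print(s['contact_force'],s['torque'])"
```

```text
t: 9.88
tcp_pos: [0.5169, 0.17, 0.2057]
eef_rot: [0.99, -0.139, -0.0, 0.0]
contact_force: [-0.3, -0.4, -4.6]
gripper_width: 0.0148
finger_force: 98.3
[-0.29246833 -0.39031996 -4.62684601] [0.04227811 0.08812033 0.009567  ]
t: 10.38
tcp_pos: [0.5167, 0.17, 0.1903]
eef_rot: [0.99, -0.139, -0.001, 0.0]
contact_force: [-0.4, 0.7, -4.4]
gripper_width: 0.0149
finger_force: 98.3
[-0.42215995  0.67606549 -4.3893872 ] [0.05345582 0.10544192 0.00277852]
```

```bash
python3 - <<'E'
from h import *
p,R,s=pose(); print(p,R.apply([0,0,1]),R.inv().apply([0.001,0,0]))
W=cams.get_image('wrist'); img=W['img']
cv2.imwrite('pics/w6.png',cv2.resize(img[10:130,240:400,::-1],None,fx=5,fy=5,interpolation=2))
E
```

```text
[0.51673992 0.1699536  0.1903356 ] [-1.05218102e-03 -2.40549696e-04 -9.99999418e-01] [ 9.61592952e-04 -2.74477482e-04 -1.05218102e-06]
```

View pics/w6.png

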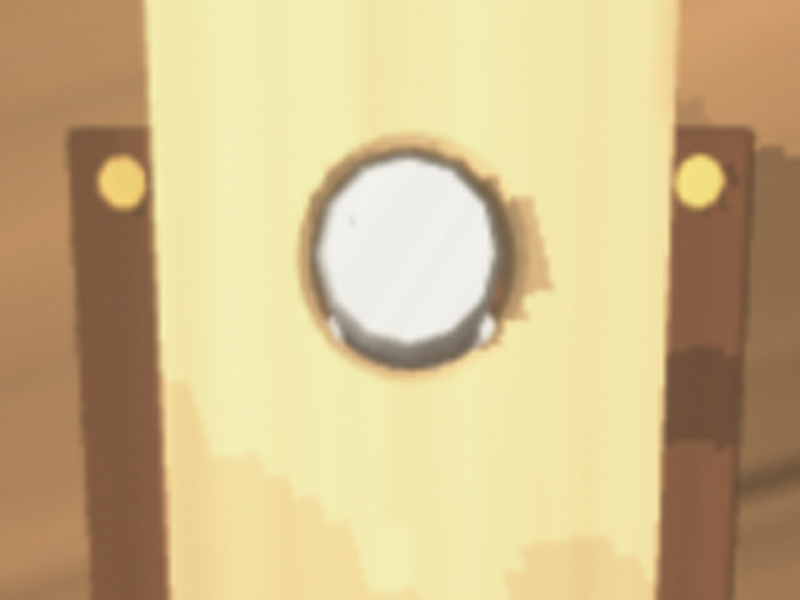

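The rod tip now sticks up through the hole at (321,59.6), which is centred to within about 0.3 mm.

```bash
python3 -m jog '{"delta_rot":[[0,0,0],[0,0,0],[0,0,0],[0,0,0],[0,0,0],[0,0,0],[0,0,0],[0,0,0],[0,0,0]],"translation":[[0,0,3],[0,0,5],[0,0,5],[0,0,5],[0,0,5],[0,0,5],[0,0,5],[0,0,3],[0,0,0]],"jaw":[0,0,0,0,0,0,0,0,0]}' 100; python3 -c "
from h import *
p,R,s=pose();print(p,s['contact_force'],s['torque'])"
python3 -m jog '{"delta_rot":[[0,0,0],[0,0,0],[0,0,0],[0,0,0],[0,0,0],[0,0,0],[0,0,0],[0,0,0],[0,0,0]],"translation":[[0,0,3],[0,0,5],[0,0,5],[0,0,5],[0,0,5],[0,0,5],[0,0,5],[0,0,3],[0,0,0]],"jaw":[0,0,0,0,0,0,0,0,0]}' 100; python3 -c "
from h import *
p,R,s=pose();print(p,R.apply([0,0,1]),s['contact_force'],s['torque'])"
```

```text
t: 11.18
tcp_pos: [0.5167, 0.1699, 0.1542]
eef_rot: [0.99, -0.139, -0.001, 0.0]
contact_force: [-0.4, -0.2, -5.0]
gripper_width: 0.0149
finger_force: 98.3
[0.5166939  0.16992985 0.15422154] [-0.43507898 -0.2087923  -5.00191141] [0.01788938 0.07026427 0.0171243 ]
t: 11.93
tcp_pos: [0.5167, 0.1699, 0.1183]
eef_rot: [0.99, -0.139, -0.001, 0.0]
contact_force: [1.2, 0.3, -4.0]
gripper_width: 0.0151
finger_force: 98.3
[0.51670635 0.16994641 0.11827828] [-1.17957659e-03 -2.34373720e-04 -9.99999277e-01] [ 1.23695426  0.25416882 -4.00034345] [0.05222406 0.0713322  0.08304462]
```

```bash
python3 -m jog '{"delta_rot":[[0,0,0],[0,0,0],[0,0,0],[0,0,0],[0,0,0],[0,0,0],[0,0,0],[0,0,0],[0,0,0]],"translation":[[0,0,3],[0,0,3],[0,0,3],[0,0,3],[0,0,3],[0,0,3],[0,0,2],[0,0,0],[0,0,0]],"jaw":[0,0,0,0,0,0,0,0,0]}' 100; for i in 1 2; do python3 -m jog '{"delta_rot":[[0,0,0],[0,0,0],[0,0,0]],"translation":[[0,0,1],[0,0,0.5],[0,0,0]],"jaw":[0,0,0]}' 100; done | egrep 't:|tcp|contact'
```

```text
t: 12.68
tcp_pos: [0.5172, 0.17, 0.0992]
eef_rot: [0.99, -0.139, 0.0, 0.0]
contact_force: [-0.5, -0.1, -3.1]
gripper_width: 0.0149
finger_force: 98.3
t: 12.93
tcp_pos: [0.5173, 0.17, 0.0978]
eef_rot: [0.99, -0.139, 0.0, -0.0]
contact_force: [-0.4, 0.7, -3.6]
t: 13.18
tcp_pos: [0.5172, 0.17, 0.0962]
eef_rot: [0.99, -0.139, 0.0, 0.0]
contact_force: [-0.2, 0.4, -4.1]
```

```bash
python3 -m jog '{"delta_rot":[[0,0,0],[0,0,0],[0,0,0],[0,0,0]],"translation":[[0,0,0.6],[0,0,0.6],[0,0,0],[0,0,0]],"jaw":[0,0,0,0]}' 100| egrep 'tcp|contact'; python3 -m jog '{"delta_rot":[[0,0,0],[0,0,0],[0,0,0],[0,0,0]],"translation":[[0,0,0.6],[0,0,0.6],[0,0,0],[0,0,0]],"jaw":[0,0,0,0]}' 100| egrep 'tcp|contact'
python3 -c "
from h import *
T=cams.get_image('top'); S=cams.get_image('side')
f=lambda x,y:(180+x/2.66,120+y/2.66); g=lambda x,y:(230+x/2.6,130+y/2.6)
print(tri([(T,f(234,214)),(S,g(184,326))]),tri([(T,f(242,135)),(S,g(125,193))]),tri([(T,f(254,152)),(S,g(138,290))]))"
```

```text
tcp_pos: [0.5173, 0.17, 0.095]
contact_force: [-0.0, -0.1, -3.2]
tcp_pos: [0.5172, 0.17, 0.0938]
contact_force: [-0.1, -0.5, -4.1]
[0.5169637  0.16718381 0.04558125] [0.60280707 0.14434724 0.18447168] [0.60245519 0.14456601 0.01947431]
```

```bash
python3 -m jog '{"delta_rot":[[0,0,0],[0,0,0],[0,0,0],[0,0,0],[0,0,0]],"translation":[[0,0,0.6],[0,0,0.6],[0,0,0.6],[0,0,0],[0,0,0]],"jaw":[0,0,0,0,0]}' 100| egrep 'tcp|contact'; python3 -m jog '{"delta_rot":[[0,0,0],[0,0,0],[0,0,0],[0,0,0]],"translation":[[0,0,0.6],[0,0,0.6],[0,0,0],[0,0,0]],"jaw":[0,0,0,0]}' 100| egrep 'tcp|contact'
```

```text
tcp_pos: [0.5173, 0.17, 0.092]
contact_force: [0.5, 0.4, -3.9]
tcp_pos: [0.5173, 0.17, 0.0908]
contact_force: [-0.1, 0.2, -3.9]
```

```bash
python3 -m jog '{"delta_rot":[[0,0,0],[0,0,0],[0,0,0],[0,0,0]],"translation":[[0,0,0.6],[0,0,0.6],[0,0,0],[0,0,0]],"jaw":[0,0,0,0]}' 100| egrep 'tcp|contact'
```

```text
tcp_pos: [0.5173, 0.17, 0.0897]
contact_force: [-0.1, -0.4, -3.7]
```

Underside at 56 mm, still free.

```bash
python3 -m jog '{"delta_rot":[[0,0,0],[0,0,0],[0,0,0],[0,0,0]],"translation":[[0,0,0.6],[0,0,0.6],[0,0,0],[0,0,0]],"jaw":[0,0,0,0]}' 100| egrep 'tcp|contact'; python3 -m jog '{"delta_rot":[[0,0,0],[0,0,0],[0,0,0],[0,0,0]],"translation":[[0,0,0.6],[0,0,0.6],[0,0,0],[0,0,0]],"jaw":[0,0,0,0]}' 100| egrep 'tcp|contact'
```

```text
tcp_pos: [0.5173, 0.17, 0.0884]
contact_force: [0.1, 0.1, -3.7]
tcp_pos: [0.5173, 0.17, 0.0873]
contact_force: [0.3, 0.4, -3.8]
```

```bash
python3 -m jog '{"delta_rot":[[0,0,0],[0,0,0],[0,0,0],[0,0,0]],"translation":[[0,0,0.5],[0,0,0.5],[0,0,0],[0,0,0]],"jaw":[0,0,0,0]}' 100| egrep 'tcp|contact'
```

```text
tcp_pos: [0.5173, 0.17, 0.0863]
contact_force: [0.5, -0.2, -4.6]
```

```bash
python3 -m jog '{"delta_rot":[[0,0,0],[0,0,0],[0,0,0],[0,0,0]],"translation":[[0,0,0.6],[0,0,0.6],[0,0,0],[0,0,0]],"jaw":[0,0,0,0]}' 100| egrep 'tcp|contact'; python3 -m jog '{"delta_rot":[[0,0,0],[0,0,0],[0,0,0],[0,0,0]],"translation":[[0,0,0.6],[0,0,0.6],[0,0,0],[0,0,0]],"jaw":[0,0,0,0]}' 100| egrep 'tcp|contact'
```

```text
tcp_pos: [0.5173, 0.17, 0.085]
contact_force: [-0.0, 0.2, -4.3]
tcp_pos: [0.5174, 0.17, 0.0842]
contact_force: [-1.1, -0.5, -1.8]
```

```bash
python3 -m jog '{"delta_rot":[[0,0,0],[0,0,0],[0,0,0],[0,0,0]],"translation":[[0,0,0.5],[0,0,0.5],[0,0,0],[0,0,0]],"jaw":[0,0,0,0]}' 100| egrep 'tcp|contact'
```

```text
tcp_pos: [0.5175, 0.17, 0.0834]
contact_force: [-2.2, -0.4, 1.6]
```

```bash
python3 -m jog '{"delta_rot":[[0,0,0],[0,0,0],[0,0,0],[0,0,0],[0,0,0]],"translation":[[0,0,0.5],[0,0,0.5],[0,0,0],[0,0,0],[0,0,0]],"jaw":[0,0,0,0,0]}' 100| egrep 'tcp|contact|eef'; python3 -c "
from h import *
p,R,s=pose();print(p,R.apply([0,0,1]),s['contact_force'],s['torque'])"
```

```text
tcp_pos: [0.5176, 0.1701, 0.0827]
eef_rot: [0.99, -0.138, 0.0, 0.0]
contact_force: [-3.5, -0.7, 7.0]
[0.51755255 0.17005824 0.08267463] [ 7.24929806e-04 -1.31340005e-04 -9.99999729e-01] [-3.48100515 -0.66768383  7.0027655 ] [-0.12698476  0.82718108  0.0058993 ]
```

```bash
python3 -m jog '{"delta_rot":[[0,0,0],[0,0,0],[0,0,0],[0,0,0]],"translation":[[-0.3,0,0.4],[0,0,0],[0,0,0],[0,0,0]],"jaw":[0,0,0,0]}' 100| egrep 'tcp|contact|t:'
```

```text
t: 17.78
tcp_pos: [0.5175, 0.1701, 0.0825]
eef_rot: [0.99, -0.138, 0.001, 0.0]
contact_force: [-5.3, -1.4, 6.6]
```

```bash
python3 -m jog '{"delta_rot":[[0,0,0],[0,0,0],[0,0,0],[0,0,0],[0,0,0],[0,0,0]],"translation":[[0,0,0],[0,0,0],[0,0,0],[0,0,0],[0,0,0],[0,0,0]],"jaw":[0,0,0,0,0,0]}' 100| egrep 'tcp|contact|t:'; python3 -c "
from h import *
p,R,s=pose();print(p,R.apply([0,0,1]),s['torque'])"
```

```text
t: 18.28
tcp_pos: [0.5176, 0.1701, 0.0826]
eef_rot: [0.99, -0.138, 0.001, 0.0]
contact_force: [-5.2, -0.0, 6.5]
[0.51755399 0.17008874 0.0825573 ] [ 1.36636602e-03 -2.35283285e-04 -9.99999039e-01] [-0.14807941  0.79311666  0.01447033]
```

```bash
python3 -m jog '{"delta_rot":[[0,0,0],[0,0,0],[0,0,0],[0,0,0],[0,0,0],[0,0,0],[0,0,0],[0,0,0],[0,0,0],[0,0,0],[0,0,0],[0,0,0]],"translation":[[0,0,0.3],[0,0,0],[0,0,0],[0,0,0],[0,0,0],[0,0,0],[0,0,0],[0,0,0],[0,0,0],[0,0,0],[0,0,0],[0,0,0]],"jaw":[0,0,0,0,0,0,0,0,0,0,0,0]}' 100| egrep 'tcp|contact|t:'
python3 -m jog '{"delta_rot":[[0,0,0],[0,0,0],[0,0,0],[0,0,0],[0,0,0],[0,0,0],[0,0,0],[0,0,0],[0,0,0],[0,0,0],[0,0,0],[0,0,0],[0,0,0],[0,0,0],[0,0,0],[0,0,0]],"translation":[[0,0,0],[0,0,0],[0,0,0],[0,0,0],[0,0,0],[0,0,0],[0,0,0],[0,0,0],[0,0,0],[0,0,0],[0,0,0],[0,0,0],[0,0,0],[0,0,0],[0,0,0],[0,0,0]],"jaw":[0,0,0,0,0,0,0,0,0,0,0,0,0,0,0,0]}' 100| egrep 'tcp|contact|t:'
```

```text
t: 19.28
tcp_pos: [0.5176, 0.1701, 0.0824]
eef_rot: [0.99, -0.138, 0.001, 0.0]
contact_force: [-4.9, -1.1, 8.9]
t: 20.62
tcp_pos: [0.5176, 0.1701, 0.0824]
eef_rot: [0.99, -0.138, 0.001, 0.0]
contact_force: [-4.5, -0.7, 9.6]
```

```bash
python3 -m jog '{"delta_rot":[[0,0,0],[0,0,0],[0,0,0],[0,0,0],[0,0,0],[0,0,0]],"translation":[[0,0,-0.5],[0,0,-0.5],[0,0,-0.5],[0,0,-0.4],[0,0,0],[0,0,0]],"jaw":[0,0,0,0,0,0]}' 100| egrep 'tcp|contact|t:'
```

```text
t: 21.12
tcp_pos: [0.5175, 0.1701, 0.0833]
eef_rot: [0.99, -0.139, 0.001, -0.0]
contact_force: [-1.2, -0.9, 3.1]
```

```bash
python3 -m jog '{"delta_rot":[[0,0,0],[0,0,0],[0,0,0],[0,0,0],[0,0,0]],"translation":[[0,0,-0.5],[0,0,-0.3],[0,0,0],[0,0,0],[0,0,0]],"jaw":[0,0,0,0,0]}' 20| egrep 'tcp|contact|t:|finger'
python3 -m jog '{"delta_rot":[[0,0,0],[0,0,0],[0,0,0],[0,0,0],[0,0,0],[0,0,0],[0,0,0],[0,0,0],[0,0,0],[0,0,0],[0,0,0],[0,0,0],[0,0,0],[0,0,0]],"translation":[[0,0,0],[0,0,0],[0,0,0],[0,0,0],[0,0,0],[0,0,0],[0,0,0],[0,0,0],[0,0,0],[0,0,0],[0,0,0],[0,0,0],[0,0,0],[0,0,0]],"jaw":[20,25,30,40,50,60,60,60,60,60,60,60,60,60]}'
```

```text
t: 21.53
tcp_pos: [0.5173, 0.1701, 0.0839]
eef_rot: [0.99, -0.139, 0.001, -0.0]
contact_force: [1.4, -1.1, 0.5]
finger_force: 99.3
t: 22.7
tcp_pos: [0.517, 0.1701, 0.0839]
eef_rot: [0.99, -0.139, 0.0, -0.0]
contact_force: [-0.4, -0.1, 0.6]
gripper_width: 0.06
finger_force: 0.0
```

```bash
python3 -m jog '{"delta_rot":[[0,0,0],[0,0,0],[0,0,0],[0,0,0],[0,0,0],[0,0,0],[0,0,0],[0,0,0],[0,0,0],[0,0,0],[0,0,0],[0,0,0]],"translation":[[0,0,-3],[0,0,-8],[0,0,-15],[0,0,-20],[0,0,-20],[0,0,-20],[0,0,-20],[0,0,-20],[0,0,-20],[0,0,-10],[0,0,0],[0,0,0]],"jaw":[60,60,60,60,60,60,60,60,60,60,60,60]}'
python3 - <<'E'
from h import *
S=cams.get_image('side'); W=cams.get_image('wrist')
a=cv2.resize(S['img'][150:330,230:430,::-1],(400,360),interpolation=2); b=cv2.resize(W['img'][:,:,::-1],(400,250))
cv2.imwrite('pics/end.png',np.vstack([a,b])[:600])
E
```

```text
t: 23.7
tcp_pos: [0.517, 0.1701, 0.2401]
eef_rot: [0.99, -0.139, 0.001, -0.0]
contact_force: [-0.4, 0.5, -0.8]
gripper_width: 0.0599
finger_force: 0.0
```

View pics/end.png

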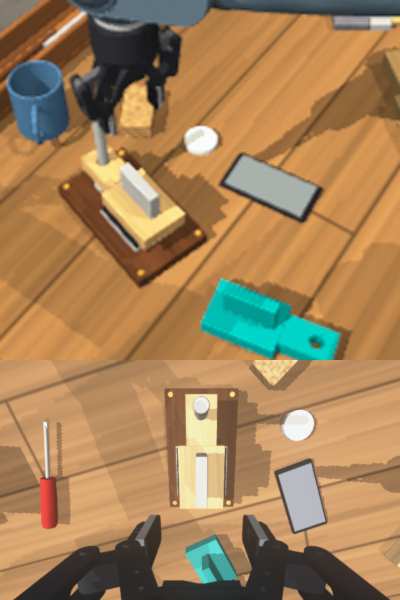

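The caul lies flat on the tile, threaded on the rod and in line with the press (wrist view, about (200,450)), and the gripper is clear of it.

```bash
python3 -c "
from workcell import env
print(env.sign_off())"
```

```text
the job is handed in; nothing more can be done
None
```

I threaded the caul on the rod, pressed it on the tile with about 13 N including its weight for over 2 s, released it lying flat and in line, and handed the job in at about 24 s; the sign-off gave no verdict.

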